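# Seat a control unit on the locating pins of a test fixture

### The arm

A 7-joint arm with a two-finger parallel gripper is mounted at the origin on the work surface. World frame = base frame: x ahead of the robot, y to its left, z up, the work surface at z = 0. Lengths are in m, angles in rad, forces in N, time in s.
With the tool pointing down it reaches from about 0.425 to 0.925 m from the base axis. Payload 6.8 kg.
Tool frame: the origin (TCP) lies between the finger pads; the fingertips stand r.tcp_to_tips ahead of it and the grasp point (between the pads) is the TCP (r.tcp_to_tips is the distance from the TCP to the fingertips, in m); z points along the fingers, y is the line along which they close (so a half turn about z gives the same grasp; the last joint's range is limited). The gripper opens to 85 mm and grips with 20 to 120 N. Pads are 22 mm wide; open, the fingers measure 114 mm over their backs; the gripper's body (76 mm by 85 mm) begins 54 mm behind the grasp point. The pads swing forward as they close: fully open they stand 13 mm farther back than shut.
Start: joints at [-1.327, 0.477, 0.022, 1.555, -0.011, 1.109, -0.083], TCP at [0.233, 0.634, 0.25] pointing down, gripper open.
Joint ranges: [-2.96, 2.96], [-0.34, 2.1], [-1.41, 1.46], [0.24, 2.44], [-1.37, 4.51], [0.17, 1.92], [-2.96, 2.96]. Speed limits (rad/s): [2.39, 2.39, 3.14, 3.14, 3.14, 3.14, 3.14].

### API

Orientations are given as a rotation vector (axis times angle).
In Python, from bench import r gives the robot as it stands.
- The arm moves only by the tool servo_tool, never from a script. Its argument "commands" is a list of rows, each a list of 2 entries, a list of its own where there are three numbers: the shift along the tool's x, y, z normalised to -1 to 1, where 1 is 250 mm, then the turn, a rotation vector about the tool's x, y, z normalised to -1 to 1, where 1 is 90 degrees. In form: [[[dx, dy, dz], [ax, ay, az]], ...]. A call has 1 to 20 rows; each row is the pose to reach, as a shift and turn from the pose commanded when the call began, along the tool's axes at that moment; what a row does not reach only later rows make up. A row lasts 1/10 s, in which the tool goes at most 50 mm and 8.59 degrees, less where a joint would pass 70% of its speed; a pose out of reach is approached as far as the arm can. A call with a number of a shift or a turn outside -1 to 1 is refused whole. A call with a gripper value outside its range is refused whole. "claw" is the closure, from 0 (fully open) to 1 (shut), set as the call begins (left out, the last holds). The fingers move at their own pace and stop on an object; "squeeze" is the grip in N (left out, the last holds). Time passes only in rows, so rows that repeat a pose let the fingers close. It gives the time, the measured TCP pose, the force, the opening and the grip force at its end, in the units of the state.
- r.get_obs(): the state, without advancing time (a new reading comes with each control period).
- r.grab_frame(name): name is "side" or "top" or "wrist"; returns (picture, depth): 420x560x3 uint8, red, green, blue; 420x560 float32, m along the optical axis (not along the pixel's ray), 0 where there is no reading.
- r.camera_model(name): a dict with "fx", "fy", "cx", "cy" (pixels), "extrinsics" (4x4, takes a point from camera to world coordinates); the wrist camera has in their place "hand_eye" (4x4, takes a point from camera to tool coordinates, whose origin is the TCP and whose axes are the flange's). Camera axes: x right, y down, z forward; pixel columns grow to the right and rows downward; lengths in m; the calibration is good to about 2 mm. A picture is of the moment at which its call begins: read the wrist's pose just before it. camera_model takes no time and is no camera call.
- r.hand_in(): hands the job in; it is judged then, once.
Trained networks look in the newest picture that a camera, given by its name, has taken for a name from the list of things; names that differ only in an ending like _2 or _b are one class to them, and where a whole thing is asked for, a point or a joint stands for the part that bears it (a point fixed in the world has none). Each returns a list of dicts, best first, with "confidence" (0 to 1); they miss things now and then, are a little off and sometimes report something else, mostly with a low value. They report only what shows in the picture. A call takes as long as a camera call. They do not tell look-alikes from the thing itself.
- r.boxes_of(camera, target): "uv" ([column, row] in pixels, amid what is visible of it).
- r.mark_of(camera, target): "uv" ([column, row] in pixels: a listed point, or the origin of a listed thing).
The state is a dict: "clock": time; "joints": joint angles; "qvel": joint speeds; "tau": joint torques, N m; "tcp_pos": TCP position; "orientation": TCP orientation; "contact_force": force on the tool from outside, world axes, zero at the start; "moment": the same for the moment, N m; "grip_width": finger opening in m; "gripper_force": force on a finger pad.
Only numpy, scipy, OpenCV 4.12 (cv2) and the standard library are available. Lean on these libraries where they do the work, as an engineer would, in place of code of your own. Each camera call takes 0.05 s, during which the arm holds its last target. There are 200 camera calls.

### The job

Load the blue control unit into the test fixture: set its backplate over the four steel locating pins, with its black header towards the end with the three coloured lamps, and press it down past both spring plungers until it lies flush on its supports and stays there by itself. The pins stand on a floating nest that may be several millimetres off centre, so feel or look for them; do not force the unit, and leave everything else on the bench where it is.

Things in the scene. Friction and masses are not known exactly. Their poses are not given: they have to be found in the camera images.
- ecu: Loose control unit, 0.3 to 0.65 kg, flat on the bench. Aluminium backplate 110 (x) x 160 (y) x 5 thick; on its middle a blue box with orange bands, 60 (x) x 96 (y), from 5 to 35 above the underside: grasp it across the 60. The plate's bare ends (|y| 52 to 78, |x| up to 20) can be pressed from above. Origin: centre of the plate's underside, z up.
- ecu_header (a point): centre of the top of the black header (44 x 22) on the control unit's box: at x 0, y +18, 49 above the plate's underside
- ecu_round_hole (a point): one of two round through holes in the backplate, 9 in diameter: at x +44, y +62 on the plate's underside; its twin is at x -44, y +62
- ecu_slot (a point): one of two slotted through holes in the backplate, 9 (x) x 12 (y): at x +36, y -62 on the plate's underside; its twin is at x -36, y -62
- fixture: Fixed test fixture, grey box 210 (x) x 290 (y) x 50 high, three coloured lamps on top along its +y edge. Origin: centre of its underside on the bench, z up. On it floats a black nest 142 x 236 with the pins, supports and plungers: it cannot turn or rise, but stands anywhere up to 8 off centre along the fixture's x and y each (not measured), and yields only to some 6 N sideways.
- seat (a point): Point fixed to the fixture: middle of the nest's four white supports (under the plate's ends) if the nest were centred, 66 above the bench, where the seated plate's underside lies. The seated unit points the same way as the fixture (x to x, y to y) and is off this point by as much as the nest is.
- pin_a_nominal (a point): Point fixed to the fixture: where the tip of a pin for the round holes is if the nest is centred: fixture x +44, y +62, 86 above the bench; its twin is at x -44. Steel pins 8 in diameter, noses tapering to 4 across over the top 8, so they enter holes that are up to about 3 off; further off, the plate sits level on the four tips. They stand 15 above a seated plate.
- pin_b_nominal (a point): Point fixed to the fixture: the same for a pin for the slots, of the same size: fixture x +36, y -62, 86 above the bench; its twin is at x -36
- plunger_nominal (a point): Point fixed to the fixture: nose of the brass spring plunger at the +y end, nest centred: x 0, y 78, 73 above the bench; its twin is at y -78. Aluminium holders at |y| 82 to 103, tops 80 above the bench. A plate over the pins first rests on both noses, underside 74 to 78 above the bench; 4 to 8 N down on each end takes it past, then they hold it down.
- solder_reel: grey reel, 54 in diameter, 40 high, standing upright; a bystander; origin: centre of its underside
- screwdriver: screwdriver 170 long lying on the bench; a bystander; origin: on its axis line at the underside
- tip_cleaner: dark steel cup, 68 in diameter, 45 high; a bystander; origin: centre of its underside
- cleaner_bottle: clear bottle with blue cap, 52 in diameter, 130 high; a bystander; origin: centre of its underside
- multimeter: yellow multimeter 85 x 165 x 32 lying on its back; a bystander; origin: centre of its underside
- screw_tray: blue divided tray 100 x 140 x 25; a bystander; origin: centre of its underside
There are look-alikes about, which are no part of the job. What is shaped like the ecu but pink is not meant.

How it is judged:
At the end, for the whole second after the job is handed in: The control unit rests on the fixture's supports: underside within 2 mm of 66 mm over the fixture's underside, level within 0.02 rad, within 16 mm of the fixture's centre, lined up within 0.04 rad with the header towards the fixture's lamp (+y) end, at rest (z of ecu in the frame of fixture between 0.064 and 0.068 m and angle between ecu's own z axis and vertical below 0.02 rad and horizontal distance between ecu and fixture below 0.016 m and angle between the y axis of ecu and the y axis of fixture, either way round below 0.04 rad and y of ecu_header in the frame of fixture above 0 m and linear speed of ecu below 0.01 m/s); the robot touches nothing.
It fails at once if the unit is forced: more than 100 N between unit and fixture (contact force between ecu and fixture above 100 N).
It fails at once if another thing on the bench is shifted by more than 20 mm (distance of any of solder_reel, screwdriver, tip_cleaner, cleaner_bottle, multimeter, screw_tray from where it was at the start of the episode above 0.02 m).
It also fails if it takes over 64 s, if anything falls off the work surface, if the arm or the gripper's body presses on something with over 40 N, if the wrist force passes 120 N, or if a joint passes its speed limit or range.

## Working session

There is one attempt and no reset: what is moved stays moved. The work goes in short steps, Python scripts to look and compute and a tool call to move; the robot and the scene stay as the last step left them, time stands still between calls to the robot, and variables do not carry over. Pictures are saved under pics/ and viewed, at most 10 in all, crops included, and the job is handed in when it is done.

Besides the shell and the picture viewer there is one more tool, called after "Request:" as a command line: name --argument value ..., lists and objects as JSON in quotes. servo_tool: Moves the arm, as the interface text tells. Scaled input: -1 to 1 covers 250 mm each way for a shift and 90 degrees each way for a turn. Its arguments: {"type":"object","properties":{"commands":{"type":"array"},"claw":{"type":"number"},"squeeze":{"type":"number"}},"required":["commands"]}

```bash
mkdir -p pics; ls
cat > h.py <<'E'
import numpy as np,cv2
from bench import r
from scipy.spatial.transform import Rotation as R
def T(o):
    t=np.eye(4);t[:3,:3]=R.from_rotvec(o["orientation"]).as_matrix();t[:3,3]=o["tcp_pos"];return t
def ext(name,o=None):
    m=r.camera_model(name)
    return m,(T(o)@m["hand_eye"] if name=="wrist" else m["extrinsics"])
def ray(m,E,uv,z):
    d=E[:3,:3]@np.array([(uv[0]-m["cx"])/m["fx"],(uv[1]-m["cy"])/m["fy"],1]);c=E[:3,3]
    return c+d*(z-c[2])/d[2]
def cloud(m,E,dep):
    v,u=np.indices(dep.shape)
    p=np.stack([(u-m["cx"])/m["fx"]*dep,(v-m["cy"])/m["fy"]*dep,dep],-1)
    return p@E[:3,:3].T+E[:3,3]
def save(n,p): cv2.imwrite("pics/"+n+".png",p[:,:,::-1])
E
cat > a.py <<'E'
from h import *
o=r.get_obs();print({k:np.round(v,4) for k,v in o.items()},r.tcp_to_tips)
for c in("top","side"):
    p,d=r.grab_frame(c);save(c+"0",p);np.save(c+"0.npy",d)
    m,E=ext(c);print(c,E.round(3).tolist(),m["fx"],m["cx"],m["cy"])
    if c=="side":continue
    for n,z in(("ecu_header",.049),("ecu",0),("ecu_round_hole",.005),("ecu_slot",.005),("fixture",0),("pin_a_nominal",.086),("pin_b_nominal",.086),("seat",.066),("plunger_nominal",.073)):
        for q in r.mark_of(c,n)[:4]:print(n,round(q["confidence"],2),np.round(q["uv"],1),ray(m,E,q["uv"],z).round(4))
E
python3 a.py
```

```text
pics
{'clock': np.float64(0.0), 'joints': array([-1.3271,  0.4778,  0.0223,  1.5565, -0.0115,  1.1093, -0.0831]), 'qvel': array([ 0.0019,  0.0021,  0.0009,  0.0008, -0.0007, -0.0003, -0.0005]), 'tau': array([ 1.00000e-04, -5.96431e+01,  1.60800e+00, -2.81201e+01,
        1.24000e-02,  9.20000e-03,  0.00000e+00]), 'tcp_pos': array([0.2324, 0.6331, 0.2493]), 'orientation': array([-5.495e-01, -3.093e+00,  2.900e-03]), 'contact_force': array([-0.1647,  0.1924, -0.2403]), 'moment': array([ 0.0071,  0.0141, -0.0533]), 'gripper_force': np.float64(0.0), 'grip_width': np.float64(0.0854)} 0.019
top [[-0.016, -0.982, 0.187, 0.283], [-1.0, 0.017, 0.004, 0.005], [-0.007, -0.187, -0.982, 1.451], [0.0, 0.0, 0.0, 1.0]] 423.8457797083819 275.85686495105887 209.35249544423695
ecu_header 0.72 [396.3 150.9] [ 0.7489 -0.4077  0.049 ]
ecu_header 0.7 [288.4 270. ] [ 0.3478 -0.0264  0.049 ]
ecu_header 0.61 [318.3 190.7] [ 0.6128 -0.1337  0.049 ]
ecu 0.81 [321.4 190.4] [ 0.6252 -0.1495  0.    ]
ecu 0.7 [288.8 274.4] [ 0.3353 -0.0286  0.    ]
ecu 0.58 [385.1 154. ] [ 0.7543 -0.3814  0.    ]
ecu 0.29 [191.5 19
[... 229 characters left out ...]
180.2] [ 0.6599 -0.2027  0.005 ]
ecu_slot 0.84 [369.3 160.6] [ 0.7294 -0.3226  0.005 ]
ecu_slot 0.69 [310.6 279.7] [ 0.3162 -0.1014  0.005 ]
ecu_slot 0.69 [302.6 186.2] [ 0.6403 -0.0836  0.005 ]
fixture 0.67 [216.6 210.6] [0.5595 0.2183 0.    ]
pin_b_nominal 0.62 [407.9 279.5] [ 0.3099 -0.4039  0.086 ]
pin_b_nominal 0.57 [232.2 192.9] [0.6018 0.1546 0.086 ]
seat 0.7 [213.4 207.8] [0.5566 0.2194 0.066 ]
plunger_nominal 0.96 [190.  209.9] [0.5495 0.2959 0.073 ]
plunger_nominal 0.74 [194.2 193.9] [0.6037 0.283  0.073 ]
side [[0.995, -0.067, 0.068, 0.432], [-0.096, -0.722, 0.685, -1.052], [0.003, -0.688, -0.725, 1.213], [0.0, 0.0, 0.0, 1.0]] 522.0504882633896 277.4974459706692 197.29152919632244
```

View pics/top0.png

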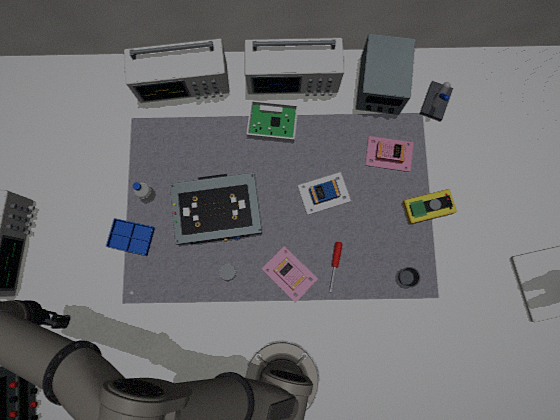

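View pics/side0.png

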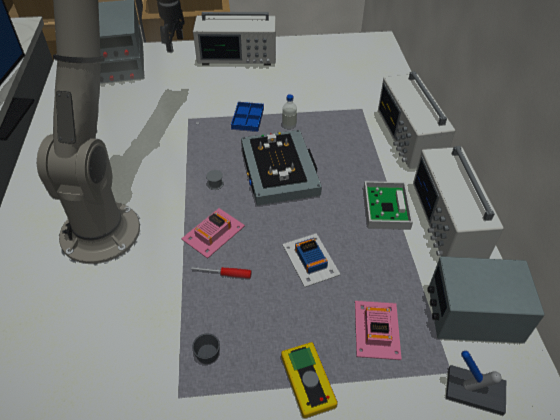

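The blue unit is at top px (325,193), with the pink look-alikes at (290,272) and (390,152). The fixture is at (216,209), and its lamps seem to be on the left (+y) end at px (174,195–215).

```bash
cat >> h.py <<'E'
def plan(pos,yaw=None,o=None):
    """yaw: world heading of tool y... tool z straight down; prints normalised shift/turn"""
    o=o or r.get_obs();t=T(o)
    s=t[:3,:3].T@(np.array(pos)-t[:3,3])
    if yaw is None: rv=np.zeros(3)
    else:
        y=np.array([np.cos(yaw),np.sin(yaw),0]);z=np.array([0,0,-1.]);x=np.cross(y,z)
        rv=R.from_matrix(t[:3,:3].T@np.stack([x,y,z],1)).as_rotvec()
    print("shift",(s/.25).round(4),"turn",(rv/(np.pi/2)).round(4))
E
python3 - <<'E'
from h import *
o=r.get_obs();print(T(o).round(3));m=r.camera_model("wrist");print(m["hand_eye"].round(3).tolist(),m["fx"],m["cx"],m["cy"])
plan([.56,.2,.40],0);plan([.56,.2,.40],np.pi)
# heights from top depth
for c in("top",):
    m,E=ext(c);P=cloud(m,E,np.load(c+"0.npy"));
    for lo,hi,b in((.045,.058,(.4,.72,.05,.4)),(.02,.06,(.52,.72,-.25,-.07)),(.058,.075,(.4,.72,.05,.4))):
        k=(P[...,2]>lo)&(P[...,2]<hi)&(P[...,0]>b[0])&(P[...,0]<b[1])&(P[...,1]>b[2])&(P[...,1]<b[3])
        print(k.sum(),cv2.minAreaRect(P[k][:,:2].astype(np.float32)*1000))
E
```

```text
[[-0.939  0.345 -0.     0.233]
 [ 0.345  0.939  0.     0.634]
 [ 0.    -0.    -1.     0.25 ]
 [ 0.     0.     0.     1.   ]]
[[0.0, -0.956, -0.294, 0.075], [1.0, -0.0, 0.001, -0.001], [-0.001, -0.294, 0.956, -0.124], [0.0, 0.0, 0.0, 1.0]] 365.2077602186828 280.30303107699046 208.72378559390577
shift [-1.8272 -1.1773 -0.5989] turn [-0.     -0.      0.7761]
shift [-1.8272 -1.1773 -0.5989] turn [ 0.     -0.     -1.2239]
2771 ((560.7274780273438, 217.55429077148438), (214.55035400390625, 289.97412109375), 6.760004997253418)
500 ((614.869384765625, -155.7956085205078), (60.745452880859375, 96.55924224853516), 17.024391174316406)
2255 ((565.3377685546875, 220.3379669189453), (192.3925018310547, 276.2709045410156), 13.19852352142334)
```

```bash
python3 -c "
from h import *
plan([.557,.247,.30],np.radians(6.76))"
```

```text
shift [-1.7512 -1.0049 -0.1989] turn [-0.    -0.     0.701]
```

Request:
servo_tool --commands '[[[-0.88,-0.5,-0.1],[0,0,0.35]],[[-0.88,-0.5,-0.1],[0,0,0.35]],[[-0.88,-0.5,-0.1],[0,0,0.35]],[[-0.88,-0.5,-0.1],[0,0,0.35]],[[-0.88,-0.5,-0.1],[0,0,0.35]],[[-0.88,-0.5,-0.1],[0,0,0.35]],[[-0.88,-0.5,-0.1],[0,0,0.35]]]'

```text
clock: 1.25
tcp_pos: [0.3977, 0.439, 0.2759]
orientation: [1.374, 2.825, 0.001]
contact_force: [0.3, 0.3, 0.1]
grip_width: 0.0852
gripper_force: 0.0
```

```bash
python3 -c "
from h import *
plan([.557,.247,.30],np.radians(6.76))"
```

```text
shift [-0.9976  0.0275 -0.0965] turn [ 6.000e-04 -2.000e-04  3.484e-01]
```

Request:
servo_tool --commands '[[[-0.995,0.03,-0.095],[0,0,0.35]],[[-0.995,0.03,-0.095],[0,0,0.35]],[[-0.995,0.03,-0.095],[0,0,0.35]],[[-0.995,0.03,-0.095],[0,0,0.35]],[[-0.995,0.03,-0.095],[0,0,0.35]],[[-0.995,0.03,-0.095],[0,0,0.35]],[[-0.995,0.03,-0.095],[0,0,0.35]],[[-0.995,0.03,-0.095],[0,0,0.35]],[[-0.995,0.03,-0.095],[0,0,0.35]]]'

```text
clock: 2.15
tcp_pos: [0.5549, 0.2526, 0.2986]
orientation: [-2.079, -2.354, 0.001]
contact_force: [0.2, 0.5, -0.7]
grip_width: 0.0857
gripper_force: 0.0
```

```bash
cat > b.py <<'E'
from h import *
o=r.get_obs();p,d=r.grab_frame("wrist");save("w1",p);np.save("w1.npy",d);m,E=ext("wrist",o);np.save("w1E.npy",E)
print(E.round(3).tolist())
P=cloud(m,E,d)
k=(P[...,2]>.045)&(P[...,2]<.0535)&(abs(P[...,0]-.56)<.2)&(abs(P[...,1]-.22)<.2)
print(k.sum(),cv2.minAreaRect(P[k][:,:2].astype(np.float32)*1000))
for n,z in(("fixture",0),("pin_a_nominal",.086),("pin_b_nominal",.086),("seat",.066),("plunger_nominal",.073)):
    for q in r.mark_of("wrist",n)[:4]:print(n,round(q["confidence"],2),np.round(q["uv"],1),ray(m,E,q["uv"],z).round(4))
E
python3 b.py
```

```text
[[0.992, 0.118, 0.036, 0.546], [0.123, -0.949, -0.291, 0.326], [-0.0, 0.293, -0.956, 0.422], [0.0, 0.0, 0.0, 1.0]]
21624 ((562.3264770507812, 213.28768920898438), (210.5487060546875, 289.9234619140625), 6.755792140960693)
fixture 0.91 [280.3 196.5] [0.5598 0.2131 0.    ]
pin_a_nominal 0.74 [283.3 211.3] [0.5616 0.2219 0.086 ]
pin_a_nominal 0.62 [329.9 157.8] [0.5978 0.2786 0.086 ]
pin_b_nominal 0.81 [315.  278.1] [0.6028 0.1548 0.086 ]
seat 0.77 [283.3 211.2] [0.5626 0.2158 0.066 ]
plunger_nominal 0.78 [282. 138.] [0.5519 0.2897 0.073 ]
```

View pics/w1.png

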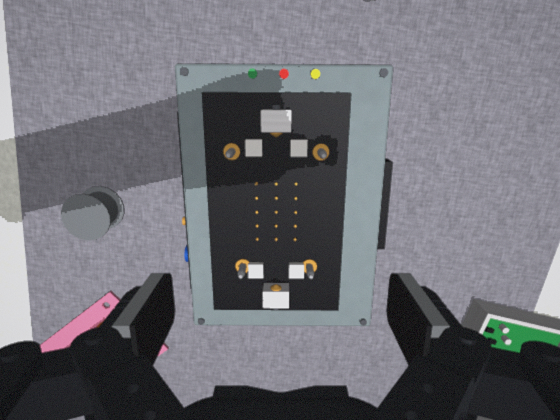

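The wrist view shows lamps at the image top (row 73, the +y end), pins near (232,150), (321,150), (242,266) and (309,266), and the black nest shifted left of the fixture's centre. Next I'll measure the nest from depth.

```bash
cat > c.py <<'E'
from h import *
o=r.get_obs();p,d=r.grab_frame("wrist");save("w2",p);m,E=ext("wrist",o);np.save("w2.npy",d);np.save("w2E.npy",E)
print(o["clock"],o["tcp_pos"],abs(o["qvel"]).max())
P=cloud(m,E,d)
near=(abs(P[...,0]-.56)<.14)&(abs(P[...,1]-.215)<.18)
for lo,hi in((.045,.0535),(.055,.062),(.063,.069),(.077,.083),(.07,.076),(.083,.09)):
    k=near&(P[...,2]>lo)&(P[...,2]<hi)
    print(lo,hi,k.sum(),cv2.minAreaRect(P[k][:,:2].astype(np.float32)*1000) if k.sum()>2 else "")
    if lo>.06:
        n,l,s,c=cv2.connectedComponentsWithStats(k.astype(np.uint8))
        for i in range(1,n):
            if s[i,4]>3: print("   ",s[i,4],c[i].round(1),np.median(P[l==i],0).round(4),P[l==i].mean(0).round(4))
E
python3 c.py
python3 -c "
import cv2;i=cv2.imread('pics/w2.png')[100:330,190:370];cv2.imwrite('pics/w2c.png',cv2.resize(i,None,fx=2.6,fy=2.6,interpolation=2)) "
```

```text
2.45 [0.55598415 0.25047902 0.29904843] 0.004637286014463995
0.045 0.0535 21767 ((562.3267822265625, 212.89390563964844), (210.63710021972656, 290.475830078125), 6.85555362701416)
0.055 0.062 26672 ((554.298095703125, 221.42884826660156), (142.34686279296875, 252.24798583984375), 6.754125595092773)
0.063 0.069 1192 ((555.5350952148438, 208.483154296875), (100.6798324584961, 157.89646911621094), 6.861368179321289)
    285 [252.1 144.9] [0.5256 0.2765 0.0661] [0.5255 0.2766 0.0661]
    272 [297.5 145. ] [0.5693 0.2818 0.0661] [0.5693 0.2818 0.0661]
    8 [232.  146.5] [0.5067 0.2732 0.0649] [0.5062 0.2727 0.0655]
    8 [316.4 147.6] [0.5878 0.2813 0.0656] [0.5879 0.2815 0.0654]
    5 [255.2 181. ] [0.5319 0.2408 0.0637] [0.532  0.2409 0.0638]
    5 [275. 181.] [0.5518 0.2432 0.0642] [0.5517 0.2433 0.064 ]
    6 [294.8 180.8] [0.5716 0.2457 0.0639] [0.5715 0.2458 0.0638]
    4 [275.  195.2] [0.5535 0.2288 0.0641] [0.5535 0.2286 0.0641]
    4 [275.2 209.5] [0.5557 0.2135 0.0638] [0.5555 0.2135 0.0639]
    4 [275.  223.2] [0.557  0.1988 0.0636] [0.557  0.1986 0.0637]
    20 [242.2 262.9] 
[... 1097 characters left out ...]
.8] [0.5061 0.2731 0.0718] [0.5058 0.2731 0.0712]
    8 [318.6 147.5] [0.589  0.2832 0.0715] [0.5892 0.2827 0.0723]
    18 [241.6 265.5] [0.5272 0.151  0.0731] [0.5272 0.1509 0.073 ]
    22 [308.9 265.5] [0.5976 0.1594 0.0728] [0.5976 0.1592 0.0728]
    65 [275.2 284.8] [0.5644 0.1328 0.0732] [0.565  0.1327 0.0733]
0.083 0.09 104 ((555.2488403320312, 213.9097137451172), (91.84476470947266, 128.67324829101562), 6.856324672698975)
    30 [227.2 151.6] [0.5044 0.2702 0.0847] [0.5045 0.2703 0.0849]
    29 [321.8 152.1] [0.5912 0.2805 0.0853] [0.5912 0.2804 0.0852]
    22 [240.  272.7] [0.5271 0.1489 0.0847] [0.527  0.1484 0.0848]
    23 [310.  272.8] [0.5979 0.1572 0.0852] [0.5981 0.1571 0.0851]
```

View pics/w2c.png

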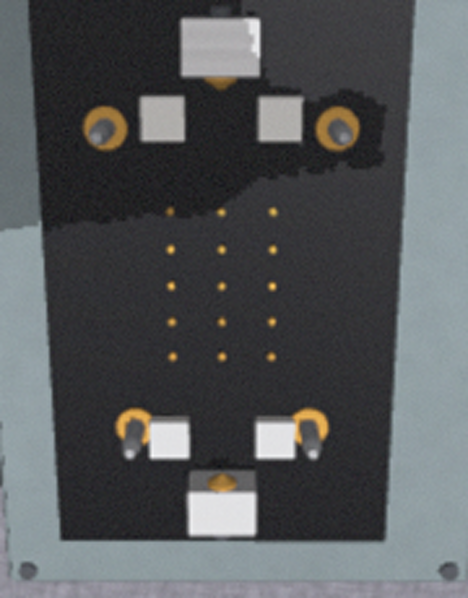

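The crop shows all four pin tips clearly. From depth, the nest centre is (0.5553, 0.2141) with yaw 6.8°. Next is the unit.

```bash
python3 -c "
from h import *
plan([.604,-.121,.26],np.radians(17))"
```

```text
shift [-1.4977  0.0125  0.1562] turn [ 0.     -0.     -0.1125]
```

Request:
servo_tool --commands '[[[-0.75,0.01,0.0],[0,0,-0.11]],[[-0.75,0.01,0.0],[0,0,-0.11]],[[-0.75,0.01,0.0],[0,0,-0.11]],[[-0.75,0.01,0.0],[0,0,-0.11]],[[-0.75,0.01,0.0],[0,0,-0.11]]]'

```text
clock: 3.0
tcp_pos: [0.5815, 0.0564, 0.2997]
orientation: [1.886, 2.509, -0.002]
contact_force: [-0.3, 0.2, 0.1]
grip_width: 0.0857
gripper_force: 0.0
```

```bash
python3 -c "
from h import *
plan([.604,-.121,.26],np.radians(17))"
```

```text
shift [-0.7063 -0.1111  0.1609] turn [ 0.0003  0.0019 -0.0095]
```

Request:
servo_tool --commands '[[[-0.68,-0.11,0.16],[0,0,0]],[[-0.68,-0.11,0.16],[0,0,0]],[[-0.68,-0.11,0.16],[0,0,0]],[[-0.68,-0.11,0.16],[0,0,0]],[[-0.68,-0.11,0.16],[0,0,0]],[[-0.68,-0.11,0.16],[0,0,0]],[[-0.68,-0.11,0.16],[0,0,0]],[[-0.68,-0.11,0.16],[0,0,0]]]'

```text
clock: 3.8
tcp_pos: [0.6041, -0.1044, 0.2593]
orientation: [-1.871, -2.524, -0.001]
contact_force: [0.7, -0.4, -1.0]
grip_width: 0.0856
gripper_force: 0.0
```

```bash
cat > d.py <<'E'
from h import *
o=r.get_obs();p,d=r.grab_frame("wrist");save("w3",p);m,E=ext("wrist",o)
print(o["clock"],o["tcp_pos"],abs(o["qvel"]).max())
P=cloud(m,E,d)
near=(abs(P[...,0]-.615)<.12)&(abs(P[...,1]+.156)<.12)
for lo,hi in((.003,.007),(.033,.037),(.047,.052)):
    k=(near&(P[...,2]>lo)&(P[...,2]<hi)).astype(np.uint8)
    k=cv2.morphologyEx(k,cv2.MORPH_OPEN,np.ones((3,3)))>0
    print(lo,hi,k.sum(),cv2.minAreaRect(P[k][:,:2].astype(np.float32)*1000) if k.sum()>2 else "",np.median(P[k],0))
for n,z in(("ecu_header",.049),("ecu",0),("ecu_round_hole",.005),("ecu_slot",.005)):
    for q in r.mark_of("wrist",n)[:4]:print(n,round(q["confidence"],2),np.round(q["uv"],1),ray(m,E,q["uv"],z).round(4))
E
python3 d.py
```

```text
3.8 [ 0.60408767 -0.10441135  0.25925335] 0.0062614827179004835
0.003 0.007 8084 ((616.1456909179688, -160.3800811767578), (110.24857330322266, 160.8012237548828), 16.569997787475586) [ 0.60916911 -0.13810103  0.00509769]
0.033 0.037 3195 ((616.1641845703125, -159.83074951171875), (60.237918853759766, 94.98570251464844), 16.6035099029541) [ 0.61594468 -0.16464398  0.03518974]
0.047 0.052 415 ((611.1146850585938, -142.86874389648438), (43.6787109375, 22.678598403930664), 16.824663162231445) [ 0.61206013 -0.14500816  0.04898363]
ecu_header 0.68 [274.2 219.1] [ 0.6099 -0.1429  0.049 ]
ecu 0.58 [29.2 18.6] [ 0.3352 -0.0346  0.    ]
ecu 0.56 [275.4 218.6] [ 0.6151 -0.158   0.    ]
ecu_round_hole 0.82 [318.6 164.6] [ 0.6408 -0.0863  0.005 ]
ecu_round_hole 0.65 [111.   32.5] [ 0.4132 -0.0242  0.005 ]
ecu_slot 0.95 [325.2 368.1] [ 0.7309 -0.3271  0.005 ]
ecu_slot 0.92 [307.5 269.5] [ 0.6673 -0.2044  0.005 ]
ecu_slot 0.83 [ 6.3 85.4] [ 0.3227 -0.1011  0.005 ]
```

View pics/w3.png

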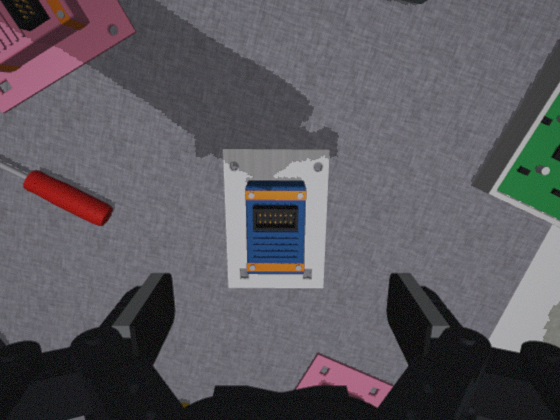

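The wrist view shows the blue unit at px (276,218), with its header and round holes towards the image top (+y). Its centre is (0.6161, −0.1602) with yaw 16.6°, so no flip is needed.

```bash
python3 -c "
from h import *
plan([.6161,-.1602,.028],np.radians(16.6))"
```

```text
shift [-0.2224 -0.0158  0.9247] turn [ 0.0001 -0.0001  0.0022]
```

Request:
servo_tool --commands '[[[-0.222,-0.016,0.2],[0,0,0.002]],[[-0.222,-0.016,0.4],[0,0,0.002]],[[-0.222,-0.016,0.6],[0,0,0.002]],[[-0.222,-0.016,0.7],[0,0,0.002]],[[-0.222,-0.016,0.7],[0,0,0.002]],[[-0.222,-0.016,0.7],[0,0,0.002]]]'

```text
clock: 4.65
tcp_pos: [0.616, -0.1609, 0.0845]
orientation: [-1.878, -2.518, 0.001]
contact_force: [0.6, 0.8, 0.7]
grip_width: 0.0857
gripper_force: 0.0
```

```bash
python3 -c "
from h import *
plan([.6161,-.1602,.028],np.radians(16.6))"
```

```text
shift [0.0024 0.0014 0.226 ] turn [-0.0005 -0.0001 -0.0004]
```

Request:
servo_tool --commands '[[[0.002,0.001,0.1],[0,0,0]],[[0.002,0.001,0.18],[0,0,0]],[[0.002,0.001,0.226],[0,0,0]],[[0.002,0.001,0.226],[0,0,0]],[[0.002,0.001,0.226],[0,0,0]]]'

```text
clock: 5.15
tcp_pos: [0.6172, -0.1605, 0.0294]
orientation: [1.877, 2.517, 0.002]
contact_force: [0.1, -0.3, 0.3]
grip_width: 0.0853
gripper_force: 0.0
```

Request:
servo_tool --commands '[[[0,0,0],[0,0,0]],[[0,0,0],[0,0,0]],[[0,0,0],[0,0,0]],[[0,0,0],[0,0,0]],[[0,0,0],[0,0,0]],[[0,0,0],[0,0,0]],[[0,0,0],[0,0,0]],[[0,0,0],[0,0,0]]]' --claw 1 --squeeze 50

```text
clock: 5.95
tcp_pos: [0.6167, -0.1605, 0.029]
orientation: [1.878, 2.517, 0.002]
contact_force: [-1.4, 0.3, 6.5]
grip_width: 0.0591
gripper_force: 56.0
```

Request:
servo_tool --commands '[[[0,0,-0.05],[0,0,0]],[[0,0,-0.2],[0,0,0]],[[0,0,-0.4],[0,0,0]],[[0,0,-0.6],[0,0,0]],[[0,0,-0.68],[0,0,0]],[[0,0,-0.68],[0,0,0]],[[0,0,-0.68],[0,0,0]]]'

```text
clock: 6.65
tcp_pos: [0.6151, -0.1597, 0.1968]
orientation: [-1.877, -2.517, 0.0]
contact_force: [0.0, 0.1, -6.1]
grip_width: 0.0587
gripper_force: 56.7
```

```bash
cat > e.py <<'E'
from h import *
import sys
o=r.get_obs();p,d=r.grab_frame("wrist");save(sys.argv[1],p);m,_=ext("wrist",o);E=m["hand_eye"]
P=cloud(m,E,d)  # tool frame
print(np.round(o["contact_force"],1),o["tcp_pos"].round(4),o["grip_width"])
near=(abs(P[...,1])<.07)&(P[...,0]>-.1)&(P[...,0]<.12)&(abs(P[...,2])<.06)
for i in np.arange(-.04,.05,.003):
    k=near&(abs(P[...,2]-i)<.0015)
    if k.sum()>60: print(i.round(3),k.sum(),cv2.minAreaRect(P[k][:,:2].astype(np.float32)*1000),np.median(P[k],0).round(4))
plan([.5553,.2141,.2],np.radians(6.8))
np.save(sys.argv[1]+"P.npy",P)
E
python3 e.py w4
```

```text
[ 0.   0.1 -6.1] [ 0.6151 -0.1597  0.1968] 0.05870233410756379
-0.04 5005 ((0.3100595474243164, -0.03597259521484375), (27.657062530517578, 124.91145324707031), 0.08068541437387466) [ 0.0037 -0.0272 -0.04  ]
-0.037 2132 ((0.33252906799316406, 0.07216644287109375), (123.68405151367188, 27.047391891479492), 89.94297790527344) [ 0.0111 -0.0288 -0.0374]
-0.034 1384 ((9.551368713378906, -0.55828857421875), (122.52975463867188, 8.929130554199219), 89.7391586303711) [ 0.0114  0.0297 -0.034 ]
-0.031 932 ((9.753401756286621, 0.39644622802734375), (118.83110046386719, 8.805249214172363), 89.51049041748047) [ 0.0113 -0.0309 -0.0312]
-0.028 389 ((8.256535530090332, -0.6850357055664062), (104.36712646484375, 9.976123809814453), 89.84750366210938) [ 0.0113 -0.0311 -0.0285]
-0.025 539 ((3.8194799423217773, 2.518421173095703), (87.70741271972656, 16.49706268310547), 89.98553466796875) [ 0.0073 -0.0292 -0.0241]
-0.022 1532 ((9.964603424072266, 0.10941314697265625), (72.15604400634766, 39.87352752685547), 89.66254425048828) [ 0.0101 -0.0013 -0.0211]
-0.019 3959 ((9.12153148651123, -1.6986160278320312)
[... 1663 characters left out ...]
44), (0.6038085222244263, 57.60458755493164), 0.040770575404167175) [0.0483 0.0006 0.0169]
0.02 186 ((52.65135955810547, 14.484397888183594), (85.35331726074219, 17.969030380249023), 72.19644927978516) [0.0483 0.0004 0.0202]
0.023 27371 ((5.721839904785156, -0.056041717529296875), (110.33090209960938, 148.78390502929688), 89.99139404296875) [ 0.0571 -0.0009  0.0238]
0.026 5364 ((5.5400543212890625, -0.0756072998046875), (149.3577880859375, 111.14463806152344), 0.09117206931114197) [0.0577 0.004  0.0248]
0.029 79 ((-1.567626953125, 0.2754859924316406), (97.82743835449219, 135.04150390625), 89.76054382324219) [0.0589 0.0392 0.0281]
shift [ 1.5001  0.1995 -0.0152] turn [-0.002  -0.001   0.1087]
```

View pics/w4.png

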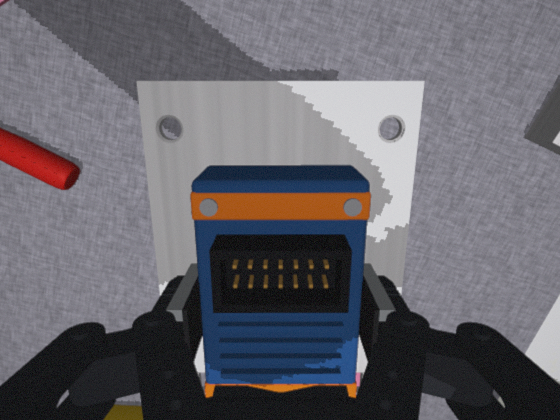

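Held cleanly: the unit's origin is at tool (0, 0, +29.3 mm), square to the tool, weight 6.1 N. Moving over the nest.

Request:
servo_tool --commands '[[[0.15,0.02,0],[0,0,0.02]],[[0.3,0.04,0],[0,0,0.05]],[[0.45,0.06,0],[0,0,0.08]],[[0.6,0.08,0],[0,0,0.109]],[[0.75,0.1,0],[0,0,0.109]],[[0.9,0.12,0],[0,0,0.109]],[[0.9,0.12,0],[0,0,0.109]],[[0.9,0.12,0],[0,0,0.109]]]'

```text
clock: 7.5
tcp_pos: [0.579, 0.0653, 0.1953]
orientation: [-2.082, -2.35, 0.006]
contact_force: [0.1, -0.1, -3.7]
grip_width: 0.0589
gripper_force: 56.6
```

```bash
python3 -c "
from h import *
plan([.5553,.2141,.145],np.radians(6.8))"
```

```text
shift [ 0.6025 -0.0215  0.2011] turn [-0.0026  0.0004  0.0015]
```

Request:
servo_tool --commands '[[[0.15,-0.005,0],[0,0,0]],[[0.3,-0.01,0],[-0.001,0,0]],[[0.45,-0.015,0.05],[-0.001,0,0]],[[0.6,-0.021,0.15],[-0.001,0,0.001]],[[0.6,-0.021,0.2],[-0.001,0,0.001]],[[0.6,-0.021,0.2],[-0.001,0,0.001]],[[0.6,-0.021,0.2],[-0.001,0,0.001]],[[0.6,-0.021,0.2],[-0.001,0,0.001]],[[0.6,-0.021,0.2],[-0.001,0,0.001]],[[0.6,-0.021,0.2],[-0.001,0,0.001]]]'

```text
clock: 8.5
tcp_pos: [0.5583, 0.2116, 0.1483]
orientation: [2.089, 2.344, 0.004]
contact_force: [0.1, -0.1, -3.4]
grip_width: 0.059
gripper_force: 56.5
```

```bash
cat > f.py <<'E'
from h import *
import sys
o=r.get_obs();p,d=r.grab_frame("wrist");save(sys.argv[1],p);m,E=ext("wrist",o);P=cloud(m,E,d)
print(o["tcp_pos"].round(4),np.round(o["contact_force"],1))
plan([.5553,.2141,.1185],np.radians(6.8),o)
# pins seen through the round holes / holder top ahead of plate
k=(abs(P[...,2]-.08)<.003)&(abs(P[...,0]-.544)<.05)&(P[...,1]>.29)&(P[...,1]<.33)
print(k.sum(),cv2.minAreaRect(P[k][:,:2].astype(np.float32)*1000) if k.sum() else "")
E
python3 f.py w5
```

```text
[0.5583 0.2116 0.1483] [ 0.1 -0.1 -3.4]
shift [ 0.0111 -0.0111  0.119 ] turn [ 0.0017 -0.0003 -0.0023]
2649 ((543.8902587890625, 305.9700012207031), (27.86720085144043, 26.05646324157715), 7.477389812469482)
```

View pics/w5.png

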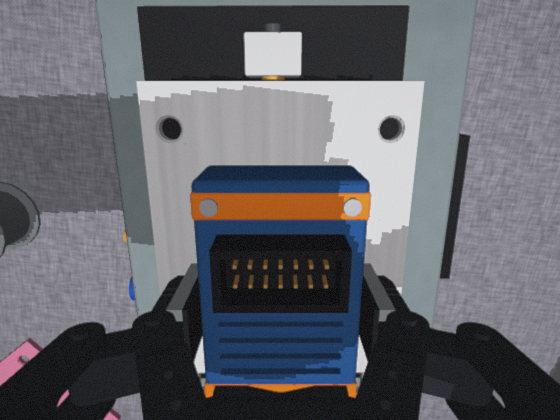

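Through the wrist camera, the lamp-end plunger holder at px (273,54) agrees with the nest estimate to within 0.5 mm. I'll correct the 3–4 mm offset and come down close to the pin tips.

Request:
servo_tool --commands '[[[0.011,-0.011,0.05],[0.002,0,-0.002]],[[0.011,-0.011,0.09],[0.002,0,-0.002]],[[0.011,-0.011,0.11],[0.002,0,-0.002]],[[0.011,-0.011,0.11],[0.002,0,-0.002]],[[0.011,-0.011,0.11],[0.002,0,-0.002]],[[0.011,-0.011,0.11],[0.002,0,-0.002]],[[0.011,-0.011,0.11],[0.002,0,-0.002]],[[0.011,-0.011,0.11],[0.002,0,-0.002]]]'

```text
clock: 9.35
tcp_pos: [0.5549, 0.2147, 0.1204]
orientation: [-2.084, -2.349, 0.001]
contact_force: [-1.1, 0.7, -4.9]
grip_width: 0.059
gripper_force: 56.6
```

```bash
python3 f.py w6
```

```text
[0.5549 0.2147 0.1204] [-1.1  0.7 -4.9]
shift [-0.0027  0.0013  0.0074] turn [-0.0007 -0.0002  0.0004]
3491 ((543.7852172851562, 306.963623046875), (28.17454719543457, 23.55431365966797), 6.768913745880127)
```

Request:
servo_tool --commands '[[[-0.002,0.001,0.01],[0,0,0]],[[-0.002,0.001,0.02],[0,0,0]],[[-0.002,0.001,0.028],[0,0,0]],[[-0.002,0.001,0.036],[0,0,0]],[[-0.002,0.001,0.036],[0,0,0]],[[-0.002,0.001,0.036],[0,0,0]]]'

```text
clock: 10.0
tcp_pos: [0.555, 0.2142, 0.111]
orientation: [-2.084, -2.349, 0.002]
contact_force: [0.3, -0.3, -4.2]
grip_width: 0.0591
gripper_force: 56.6
```

The underside is now below the pin tips with no contact force, so the pins are in the holes.

Request:
servo_tool --commands '[[[0,0,0.006],[0,0,0]],[[0,0,0.012],[0,0,0]],[[0,0,0.018],[0,0,0]],[[0,0,0.024],[0,0,0]],[[0,0,0.024],[0,0,0]],[[0,0,0.024],[0,0,0]]]'

```text
clock: 10.6
tcp_pos: [0.5553, 0.2134, 0.1051]
orientation: [-2.086, -2.349, 0.002]
contact_force: [-0.2, -4.7, -1.7]
grip_width: 0.059
gripper_force: 57.1
```

Request:
servo_tool --commands '[[[-0.003,0,0],[0,0,0]],[[-0.003,0,0.006],[0,0,0]],[[-0.003,0,0.012],[0,0,0]],[[-0.003,0,0.02],[0,0,0]],[[-0.003,0,0.02],[0,0,0]],[[-0.003,0,0.02],[0,0,0]]]'

```text
clock: 11.2
tcp_pos: [0.5555, 0.2131, 0.1008]
orientation: [-2.085, -2.349, 0.001]
contact_force: [-1.4, -3.6, 4.3]
grip_width: 0.059
gripper_force: 57.7
```

Request:
servo_tool --commands '[[[-0.002,0,0.006],[0,0,0]],[[-0.002,0,0.012],[0,0,0]],[[-0.002,0,0.018],[0,0,0]],[[-0.002,0,0.024],[0,0,0]],[[-0.002,0,0.026],[0,0,0]],[[-0.002,0,0.026],[0,0,0]]]'

```text
clock: 11.8
tcp_pos: [0.5556, 0.2139, 0.0948]
orientation: [-2.083, -2.349, -0.001]
contact_force: [-3.5, -1.3, 11.8]
grip_width: 0.0588
gripper_force: 58.9
```

```bash
cat > g.py <<'E'
from h import *
import sys
o=r.get_obs();p,d=r.grab_frame("wrist");save(sys.argv[1],p);m,E=ext("wrist",o);P=cloud(m,E,d)
c=np.array([.5555,.2139]);a=np.radians(6.8);q=(P[...,:2]-c)@np.array([[np.cos(a),-np.sin(a)],[np.sin(a),np.cos(a)]])
X,Y=q[...,0],q[...,1];Z=P[...,2]
print(o["clock"],o["tcp_pos"].round(4),np.round(o["contact_force"],1))
def st(n,k):print(n,k.sum(),np.median(Z[k]).round(4) if k.sum() else "")
pl=(abs(Z-.073)<.01)
st("plate +y",(abs(X)<35)&pl&(abs(X)<.035)&(Y>.052)&(Y<.075));st("plate -y",pl&(abs(X)<.03)&(Y<-.053)&(Y>-.074))
st("holder",(abs(X)<.012)&(Y>.086)&(Y<.1));st("holder-",(abs(X)<.012)&(Y<-.086)&(Y>-.1));st("nest",(abs(X)<.05)&(abs(X)>.03)&(Y>.085)&(Y<.105))
k=pl&(abs(X)<.052)&(abs(Y)<.077)&((abs(Y)>.053)|(abs(X)>.035))&((abs(X)<.028)|(abs(X)>.05))
if k.sum()>50:
    A=np.c_[X[k],Y[k],np.ones(k.sum())];s=np.linalg.lstsq(A,Z[k],rcond=None)[0];print("fit slopes,z",s.round(4))
E
python3 g.py w7
```

```text
11.8 [0.5556 0.2139 0.0948] [-3.5 -1.3 11.8]
plate +y 10480 0.0711
plate -y 0 
holder 3024 0.0802
holder- 0 
nest 5485 0.0602
fit slopes,z [0.0004 0.0015 0.071 ]
```

The lamp end sits at 71.1 mm (nominal 71), level. A little more press for the far end, then release.

Request:
servo_tool --commands '[[[0,0,0.004],[0,0,0]],[[0,0,0.008],[0,0,0]],[[0,0,0.008],[0,0,0]],[[0,0,0.008],[0,0,0]]]'

```text
clock: 12.25
tcp_pos: [0.5569, 0.2141, 0.0946]
orientation: [-2.084, -2.35, -0.005]
contact_force: [-4.3, -3.0, 24.6]
grip_width: 0.0589
gripper_force: 60.4
```

Request:
servo_tool --commands '[[[0,0,-0.008],[0,0,0]],[[0,0,-0.008],[0,0,0]],[[0,0,-0.008],[0,0,0]]]'

```text
clock: 12.55
tcp_pos: [0.5568, 0.2141, 0.0948]
orientation: [2.084, 2.35, 0.004]
contact_force: [2.0, 0.4, 10.0]
grip_width: 0.059
gripper_force: 58.6
```

Request:
servo_tool --commands '[[[0,0,0],[0,0,0]],[[0,0,0],[0,0,0]],[[0,0,0],[0,0,0]],[[0,0,0],[0,0,0]],[[0,0,0],[0,0,0]],[[0,0,0],[0,0,0]],[[0,0,0],[0,0,0]],[[0,0,0],[0,0,0]]]' --claw 0

```text
clock: 13.35
tcp_pos: [0.5551, 0.213, 0.0935]
orientation: [-2.084, -2.349, 0.002]
contact_force: [0.2, 0.0, -0.7]
grip_width: 0.0854
gripper_force: 0.0
```

Request:
servo_tool --commands '[[[0,0,-0.05],[0,0,0]],[[0,0,-0.15],[0,0,0]],[[0,0,-0.3],[0,0,0]],[[0.05,0,-0.5],[0,0,0]],[[0.1,0,-0.7],[0,0,0]],[[0.14,0,-0.8],[0,0,0]],[[0.14,0,-0.8],[0,0,0]],[[0.14,0,-0.8],[0,0,0]]]'

```text
clock: 14.15
tcp_pos: [0.5513, 0.2479, 0.2945]
orientation: [-2.084, -2.35, -0.001]
contact_force: [-0.3, -0.1, -0.4]
grip_width: 0.0855
gripper_force: 0.0
```

```bash
python3 g.py w8
```

```text
14.15 [0.5513 0.2479 0.2945] [-0.3 -0.1 -0.4]
plate +y 1777 0.0711
plate -y 637 0.071
holder 435 0.0802
holder- 269 0.0801
nest 917 0.0601
fit slopes,z [0.0014 0.0002 0.0711]
```

View pics/w8.png

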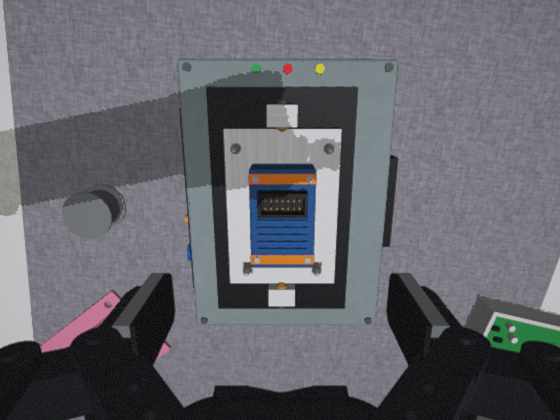

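The unit lies flush, with both ends at 71 mm. All four pins stand through the plate near (235,149), (329,149), (247,268) and (317,268), and the header faces the lamps. The gripper is clear.

```bash
python3 -c "
from bench import r
print(r.hand_in())"
```

```text
the job is handed in; nothing more can be done
None
```

The blue control unit is seated flush over all four pins, held down by both plungers with its header towards the lamps. I handed the job in at about 14 s; no verdict came back.

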